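Hold the sprung bypass flap at its index mark

TASK

The dust extraction box on the left worktop has to be set for an airflow reading: first lower its right cover, which stands open, gently onto its stop so that it is fully shut. Then lift the spring-loaded flap beside it by its grip lug until the flap's pointer lines up with the index clamp on the curved scale, and finish while still holding it there, as it springs shut when let go. The cover stays shut, the index clamp stays where it is set, and the other things on the worktops are left alone.

Things in the scene. Friction and masses are not known exactly. Their poses are not given: they have to be found in the camera images.
- extraction_box: Fixed white box with cover, flap and index clamp: 160 (x) by 300 (y) by 70 mm high, two chambers open at the top. Origin under its centre; x away from the robot, y left, z up. Hinge axes run along its x, 70 mm up, at y = +140 (flap) and -140 mm (cover). Spigot 32 mm out of its left end. At x = -94 mm stands a flat curved scale, radius 106-120 mm about the flap's hinge, up to z = 180 mm.
- cover (a joint): Angle of the right cover, rad: 0 = shut on its stop, grows as its free edge (toward the middle of the box) rises; at most 1.3. The hinge is stiff: the cover stays where it is left, and about 3 to 5 N at the lug move it.
- cover_grip (a point): Grip point on the cover's lug, an upright flat tab square to the plate: 12 mm thick along the box's x (pinch so), 32 mm wide, top 44 mm above the hinge plane. Point: 105 mm from the hinge axis along the cover, 30 mm above the hinge plane (square to the cover), midway along the box in x. Plate 156 x 126 mm, top at 5 mm, 8 mm at the lug. Axes turn with the cover; shut, they are the box's.
- cover_hinge (a point): Point on the cover's hinge axis straight across from its lug, midway along the box in x.
- flap (a joint): Angle of the left, spring-loaded flap, rad: 0 = shut, grows as its free edge (toward the middle of the box) rises; at most 1.2. The torsion spring pushes it shut: about 3 N at the lug to start, about 7 N at 0.8 rad.
- flap_grip (a point): Grip point of the left flap: a lug of the same shape and size as on the cover, 105 mm from the flap's hinge axis along the flap and 30 mm above the hinge plane. With both lids shut the two lugs stand 70 mm apart. The point's axes turn with the flap; shut, they are those of the box.
- flap_hinge (a point): Point on the flap's hinge axis straight across from its lug, midway along the box in x.
- pointer_tip (a point): Tip of the slim dark pointer on the front of the flap, 104 mm from the flap's hinge axis, level with it when the flap is shut; it travels along the inside of the curved scale in the same plane as the index mark.
- index_mark (a point): The mark to meet: the inner tip of the index clamp, a dark block 26 x 12 x 18 mm with a small round thumb nut, clamped on the curved scale in front of the box; 104 mm from the flap's hinge axis. When the flap's angle equals the index angle, pointer tip and this mark coincide.
- index (a joint): Angle of the index clamp about the flap's hinge axis, rad, on the same scale as the flap's angle; between 0.4 and 0.85. It is clamped fast.
- brass_ring: Loose brass ring, 36 x 36 x 16 mm, left of the box. Leave alone.
- sanding_block: Loose brown sanding block, 51 x 81 x 22 mm, left of the box. Leave alone.
- steel_blank: Loose small steel block, 20 x 30 x 14 mm, right of the box. Leave alone.

How it is judged:
By the outcome, as a careful person would: the job done as asked, in the order asked, and still so for the second after the job is handed in, while the arm keeps its last pose, push and grip.
It also fails if it takes over 45 s, if anything falls off the work surface, if the arm or the gripper's body presses on something with over 40 N, if the wrist force passes 120 N, or if a joint passes its speed limit or range.

ROBOT

A 6-joint arm with a two-finger parallel gripper is mounted at the origin on a cart in front of the work surface, level with it; the furniture and walls round the work are solid. World frame = base frame: x ahead of the robot, y to its left, z up, the work surface at z = 0. Lengths are in m, angles in rad, forces in N, time in s.
With the tool pointing down it reaches from about 0.425 to 1.125 m from the base axis. Payload 14.9 kg.
Tool frame: the origin (TCP) lies midway between the tips of the shut fingers; the grasp point (between the pads) lies 19 mm behind it; z points along the fingers, y is the line along which they close (so a half turn about z gives the same grasp; the last joint's range is limited). The gripper opens to 91 mm and grips with 3 to 60 N. Pads are 32 mm wide; open, the fingers measure 118 mm over their backs; the gripper's body (76 mm by 178 mm) begins 60 mm behind the grasp point.
Start: joints at [1.272, 0.379, 1.734, -0, 1.028, -0.033], TCP at [0.184, 0.675, 0.214] pointing down, gripper open.
Joint ranges: [-2.77, 2.77], [-0.74, 2.19], [0, 2.66], [-1.06, 4.2], [0.31, 2.87], [-3.08, 3.08]. Speed limits (rad/s): [1.89, 1.89, 2.39, 3.14, 3.14, 3.14].

INTERFACE

Orientations are given as a rotation vector (axis times angle).
In Python, from bench import * gives the robot as it stands.
- The arm moves only by the tool apply_moves, never from a script. Its argument "commands" is a list that holds one entry, the list of rows, each a list of 7 numbers: the shift along the world's x, y, z each as a share of 250 mm, from -1 to 1, then the turn, a rotation vector about the world's x, y, z each as a share of 60 degrees, from -1 to 1, then the closure, from -1 (fully open) to 1 (shut). A call has 1 to 20 rows; each row shifts and turns the commanded pose from where the row before left it; what a row does not reach is not made up. A row lasts 1/8 s, in which the tool goes at most 62.5 mm and 10.7 degrees, less where a joint would pass 70% of its speed; a pose out of reach is approached as far as the arm can. A call with a number of a shift or a turn outside -1 to 1 is refused whole. A call with a gripper value outside its range is refused whole. The fingers move at their own pace and stop on an object; the grip force is fixed at half the most. Time passes only in rows, so rows that do not move let the fingers close. It gives the time, the measured TCP pose, the force, the opening and the grip force at its end, in the units of the state.
- state(): the state, without advancing time (a new reading comes with each control period).
- snapshot(name): name is "scene" or "side" or "wrist"; returns a dict with "color" (400x640x3 uint8, red, green, blue), "fov_y" (degrees; the focal length in pixels is half the picture's height over the tangent of half this angle, whatever the lens; pixels are square), "cx", "cy" (the principal point, pixels), "T" (4x4, takes a point from camera to world coordinates); the wrist camera has in their place "hand_eye" (4x4, takes a point from camera to tool coordinates, whose origin is the TCP and whose axes are the flange's). Camera axes: x right, y down, z forward; pixel columns grow to the right and rows downward; lengths in m; the calibration is good to about 2 mm. The wrist camera is an equidistant fisheye: a pixel r from the principal point sees the ray r / f radians off the axis. A picture is of the moment at which its call begins: read the wrist's pose just before it. There is no depth.
- sign_off(): hands the job in; it is judged then, once.
The state is a dict: "t": time; "q": joint angles; "qd": joint speeds; "tau": joint torques, N m; "eef_pos": TCP position; "tool_rot": TCP orientation; "wrist_force": force on the tool from outside, world axes, zero at the start; "moment": the same for the moment, N m; "opening": opening from 0.0 (shut) to 1.0 (fully open); "finger_force": force on a finger pad.
Only numpy, scipy, OpenCV 4.12 (cv2) and the standard library are available. Lean on these libraries where they do the work, as an engineer would, in place of code of your own. Each camera call takes 0.05 s, during which the arm holds its last target. There are 200 camera calls.

## Working session

There is one attempt and no reset: what is moved stays moved. The work goes in short steps, Python scripts to look and compute and a tool call to move; the robot and the scene stay as the last step left them, time stands still between calls to the robot, and variables do not carry over. Pictures are saved under pics/ and viewed, at most 10 in all, crops included, and the job is handed in when it is done.

Besides the shell and the picture viewer there is one more tool, called after "Emit:" in YAML: its name, and indented under it one key for each argument. apply_moves: Moves the arm, as the interface text tells. Shift numbers are shares of 250 mm and turn numbers shares of 60 degrees, none past 1 either way. Its arguments: {"type":"object","properties":{"commands":{"type":"array","items":{"type":"array","items":{"type":"array","items":{"type":"number"}}}}},"required":["commands"]}

```bash
mkdir -p pics; ls; python3 - <<'E'
from bench import *
import cv2,pickle
s=state();print(s)
for n in("scene","side","wrist"):
    d=snapshot(n);pickle.dump((d,s),open(f"{n}0.pkl","wb"))
    cv2.imwrite(f"pics/{n}0.png",d["color"][:,:,::-1])
    print(n,{k:v for k,v in d.items() if k!="color"})
E
```

```text
pics
{'t': 0.0, 'q': array([ 1.27174515e+00,  3.79411035e-01,  1.73478560e+00, -1.82383018e-05,
        1.02847901e+00, -3.33349700e-02]), 'qd': array([ 0.00051202,  0.00029691,  0.00087354, -0.00025861,  0.00047559,
       -0.000415  ]), 'tau': array([-8.10424513e-05, -7.63716602e+01, -4.34375131e+01,  6.50119479e-02,
        4.23264282e-02, -1.27036828e-04]), 'eef_pos': array([0.1837368 , 0.67504588, 0.21328413]), 'tool_rot': array([-4.16122799e-01, -3.11374606e+00,  1.68169040e-03]), 'wrist_force': array([-0.12070577,  0.40051966, -0.63551535]), 'moment': array([-0.03477369,  0.02307798,  0.01346876]), 'finger_force': 0.0, 'opening': 0.9983686387104408}
scene {'fov_y': 47.57591468390675, 'cx': 319.26562676128987, 'cy': 206.12263106653404, 'T': array([[ 0.87009893, -0.35060199,  0.34641895,  0.16046628],
       [-0.49276771, -0.63360459,  0.59642704, -0.16687187],
       [ 0.01038413, -0.6896546 , -0.72406402,  0.75996252],
       [ 0.        ,  0.        ,  0.        ,  1.        ]])}
side {'fov_y': 54.36464563760521, 'cx': 315.83794832171276, 'cy': 192.57626533826232, 'T': array([[ 0.95569155, -0.11931384,  0.26910568,  0.23307067],
       [-0.29413238, -0.42376668,  0.85668427, -0.32401463],
       [ 0.01182373, -0.89787861, -0.4400843 ,  0.45761027],
       [ 0.        ,  0.        ,  0.        ,  1.        ]])}
wrist {'fov_y': 65.70646984690485, 'cx': 319.92383631670026, 'cy': 199.52713382767058, 'hand_eye': array([[ 1.69463112e-04, -9.67604469e-01, -2.52470915e-01,
         7.15757674e-02],
       [ 9.99999615e-01, -5.32734273e-05,  8.75390552e-04,
         3.26986234e-04],
       [-8.60481801e-04, -2.52470966e-01,  9.67604088e-01,
        -1.70330002e-01],
       [ 0.00000000e+00,  0.00000000e+00,  0.00000000e+00,
         1.00000000e+00]])}
```

View pics/scene0.png

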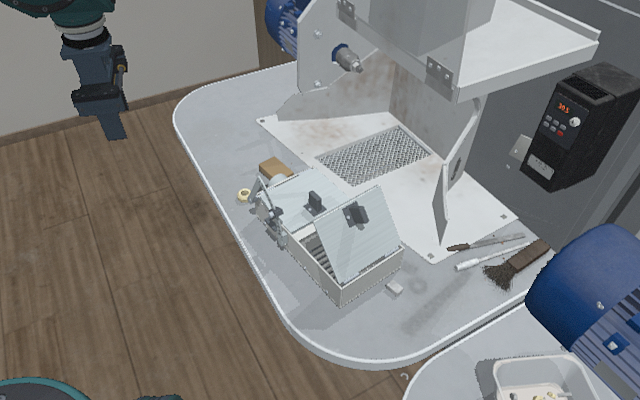

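View pics/side0.png

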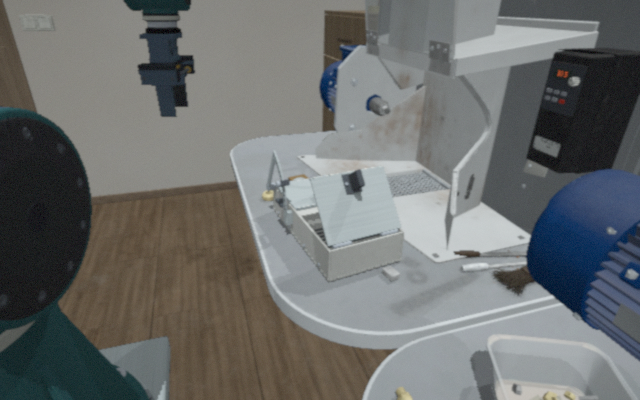

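View pics/wrist0.png

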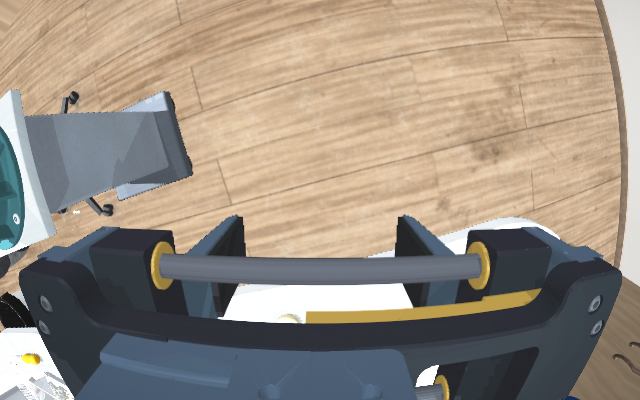

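The scene shows the box at about px (255–405, 180–305), with its cover open, the flap lug at about (314,200) and the cover lug at about (357,213). In the side view the box is at (270–400, 150–275). I'll enlarge both.

```bash
python3 - <<'E'
import cv2
a=cv2.imread("pics/scene0.png");b=cv2.imread("pics/side0.png")
cv2.imwrite("pics/sc.png",cv2.resize(a[165:315,230:430],None,fx=4,fy=4,interpolation=cv2.INTER_CUBIC))
cv2.imwrite("pics/si.png",cv2.resize(b[140:290,240:440],None,fx=4,fy=4,interpolation=cv2.INTER_CUBIC))
E
```

```text
(no output)
```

View pics/sc.png

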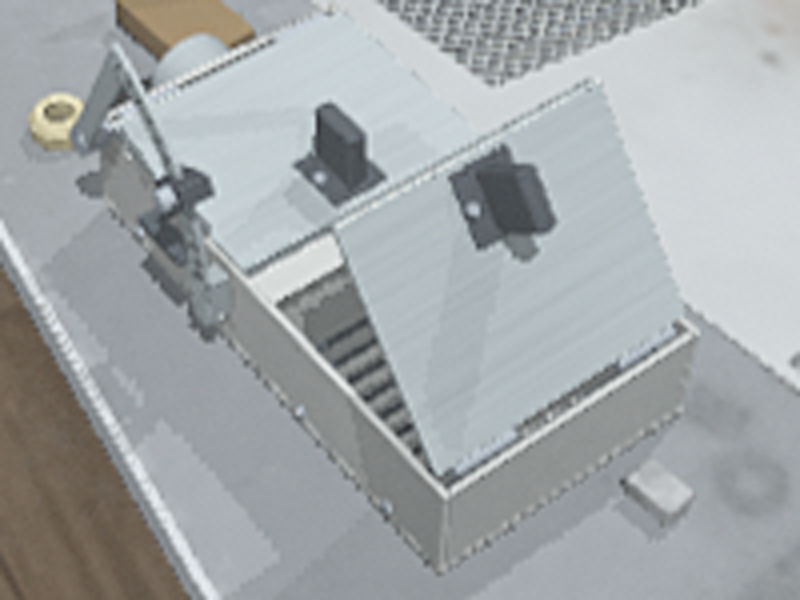

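View pics/si.png

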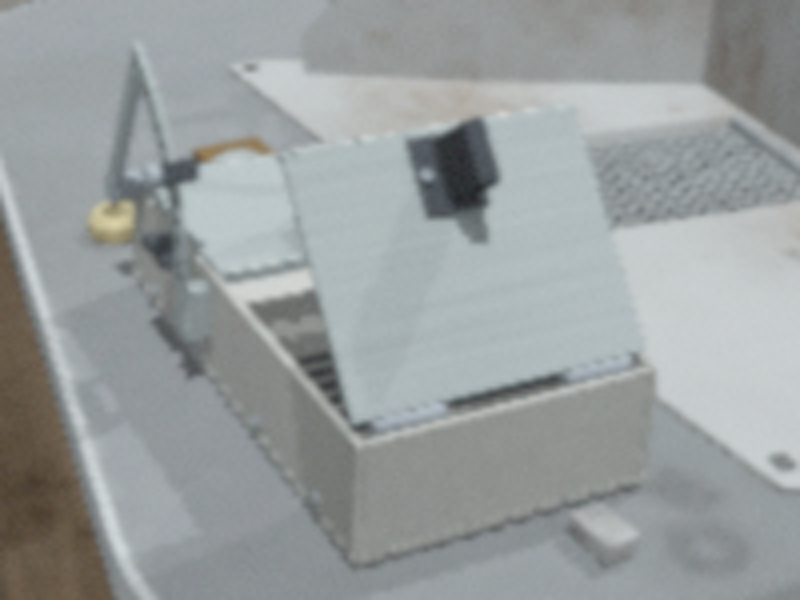

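Read off the crops, scene/side: the front-right box corner top is at (445,492)/(358,440) and bottom at (440,572)/(357,565). The far-right top is at (697,330)/(652,368). The cover's free corners are at (335,228),(600,85)/(283,155),(575,107). The clamp is at about (185,190)/(180,170).

```bash
cat > h.py <<'E'
import numpy as np,pickle
from scipy.optimize import least_squares
from scipy.spatial.transform import Rotation as R
def cam(d,P):
    T=d["T"];p=(np.atleast_2d(P)-T[:3,3])@T[:3,:3]
    f=200/np.tan(np.radians(d["fov_y"])/2)
    return p[:,:2]/p[:,2:]*f+[d["cx"],d["cy"]]
def wcam(d,s,P):
    H=d["hand_eye"];Rt=R.from_rotvec(s["tool_rot"]).as_matrix()
    p=(np.atleast_2d(P)-s["eef_pos"])@Rt;p=(p-H[:3,3])@H[:3,:3]
    f=200/np.tan(np.radians(d["fov_y"])/2)
    r=np.hypot(p[:,0],p[:,1]);th=np.arctan2(r,p[:,2])
    return p[:,:2]/r[:,None]*(f*th)[:,None]+[d["cx"],d["cy"]]
def cov(x,r,h,a): # cover point, box frame
    return [x,-.14+r*np.cos(a)-h*np.sin(a),.07+r*np.sin(a)+h*np.cos(a)]
def flp(x,r,h,a):
    return [x,.14-r*np.cos(a)+h*np.sin(a),.07+r*np.sin(a)+h*np.cos(a)]
def W(p,P):
    return np.atleast_2d(P)@R.from_euler('z',p[3]).as_matrix().T+p[:3]
E
cat > fit.py <<'E'
from h import *
sc=pickle.load(open("scene0.pkl","rb"))[0];si=pickle.load(open("side0.pkl","rb"))[0]
def mod(p):
    a=p[4]
    return W(p,[[-.08,-.15,.07],[-.08,-.15,0],[.08,-.15,.07],[.08,-.15,0],cov(-.078,.126,.005,a),cov(.078,.126,.005,a),[-.078,.014,.075],[0,.035,.114]])
A=np.array([[445,492],[440,572],[697,330],[688,408],[335,228],[600,83],[248,272],[343,120]])/4+[230,165]
B=np.array([[358,440],[357,565],[652,368],[642,486],[283,155],[575,107],[232,277]])/4+[240,140]
def res(p):
    m=mod(p);return np.r_[(cam(sc,m)-A).ravel(),(cam(si,m[:7])-B).ravel()]
r=least_squares(res,[.5,.4,0,0,1.],loss='soft_l1')
p=r.x;print(p.round(4));print(res(p).reshape(-1,2).round(1).tolist())
np.save("p.npy",p)
P=dict(cgrip=W(p,cov(0,.105,.03,p[4])),chinge=W(p,[0,-.14,.07]),cgrip0=W(p,cov(0,.105,.03,0)),fgrip=W(p,flp(0,.105,.03,0)),fhinge=W(p,[0,.14,.07]))
for k,v in P.items():print(k,v.round(3))
for a in np.arange(.4,.86,.05):
    m=W(p,flp(-.094,.104,0,a));print(round(a,2),((cam(sc,m)-[230,165])*4).round(),((cam(si,m)-[240,140])*4).round())
E
python3 fit.py
```

```text
[ 0.486   0.3663 -0.0027  0.1323  0.8855]
[[0.2, 0.1], [-0.2, 0.5], [1.0, -1.1], [-1.8, 0.7], [0.3, -0.3], [0.3, -0.8], [-1.5, -2.9], [-0.1, -1.2], [0.1, 1.3], [-0.7, 2.0], [2.0, -0.2], [0.6, 0.5], [0.2, 1.0], [-0.2, 0.2], [-2.6, -1.7]]
cgrip [[0.499 0.27  0.168]]
chinge [[0.504 0.228 0.067]]
cgrip0 [[0.491 0.332 0.097]]
fgrip [[0.481 0.401 0.097]]
fhinge [[0.468 0.505 0.067]]
0.4 [[177. 190.]] [[171. 191.]]
0.45 [[174. 181.]] [[169. 181.]]
0.5 [[171. 172.]] [[167. 171.]]
0.55 [[167. 162.]] [[165. 162.]]
0.6 [[164. 153.]] [[163. 152.]]
0.65 [[160. 143.]] [[161. 142.]]
0.7 [[155. 133.]] [[159. 133.]]
0.75 [[151. 123.]] [[156. 124.]]
0.8 [[146. 114.]] [[153. 115.]]
0.85 [[142. 104.]] [[151. 106.]]
```

```bash
sed -i 's/cov(-.078,.126,.005,a),cov(.078,.126,.005,a),\[-.078,.014,.075\]/cov(-.078,p[5],.005,a),cov(.078,p[5],.005,a),[-.078,.14-p[5],.075]/; s/,0,0,1.\]/,0,0,1.,.128]/' fit.py; python3 fit.py | head -8
```

```text
[ 0.4864  0.3672 -0.0046  0.1336  0.8956  0.1283]
[[0.3, 0.2], [-0.2, 0.6], [0.8, -0.9], [-1.9, 0.8], [0.2, -1.1], [0.1, -1.6], [-0.8, -1.9], [-0.2, -0.9], [0.3, 1.9], [-0.5, 2.5], [1.9, 0.3], [0.5, 0.9], [0.3, 0.4], [-0.3, -0.4], [-2.1, -0.6]]
cgrip [[0.499 0.27  0.166]]
chinge [[0.505 0.228 0.065]]
cgrip0 [[0.491 0.332 0.095]]
fgrip [[0.482 0.402 0.095]]
fhinge [[0.468 0.506 0.065]]
0.4 [[178. 192.]] [[171. 194.]]
```

Emit:
apply_moves:
  commands:
    - [[0.05,-0.1,0.1,0,0,-0.094,-1],[0.1,-0.152,0.1,0,0,-0.094,-1],[0.11,-0.152,0.05,0,0,-0.094,-1],[0.11,-0.152,0.03,0,0,-0.094,-1],[0.11,-0.152,0.03,0,0,-0.094,-1],[0.11,-0.152,0.01,0,0,-0.094,-1],[0.11,-0.152,0,0,0,-0.094,-1],[0.11,-0.152,0,0,0,-0.094,-1],[0.11,-0.152,0,0,0,-0.094,-1],[0.11,-0.152,0,0,0,-0.094,-1],[0.11,-0.152,0,0,0,-0.094,-1],[0.11,-0.152,0,0,0,-0.094,-1],[0.04,-0.05,0,0,0,0,-1],[0,0,0,0,0,0,-1]]

```text
t: 1.9
eef_pos: [0.5065, 0.2196, 0.2937]
tool_rot: [-2.08, -2.354, 0.0]
wrist_force: [-1.3, 0.1, -0.1]
opening: 1.001
finger_force: 0.0
```

```bash
cat > wl.py <<'E'
import sys
from bench import *
import cv2,pickle
s=state();d=snapshot("wrist");n=sys.argv[1]
pickle.dump((d,s),open(n+".pkl","wb"));cv2.imwrite(f"pics/{n}.png",d["color"][:,:,::-1])
from h import *
p=np.load("p.npy");a=p[4]
print(wcam(d,s,W(p,[[-.08,-.15,.07],[.08,-.15,.07],cov(0,.105,.044,a),flp(0,.105,.044,0),flp(-.094,.104,0,.45),flp(-.094,.104,0,0)])).round(0).tolist())
E
python3 wl.py w1
```

```text
[[260.0, 177.0], [381.0, 176.0], [320.0, 154.0], [318.0, 26.0], [238.0, 21.0], [246.0, 38.0]]
```

View pics/w1.png

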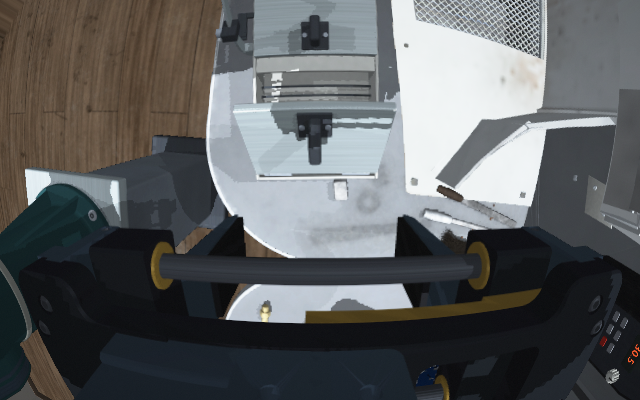

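```bash
python3 - <<'E'
import cv2
a=cv2.imread("pics/w1.png")
cv2.imwrite("pics/w1c.png",cv2.resize(a[0:195,205:405],None,fx=3,fy=3,interpolation=cv2.INTER_CUBIC))
E
```

```text
(no output)
```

View pics/w1c.png

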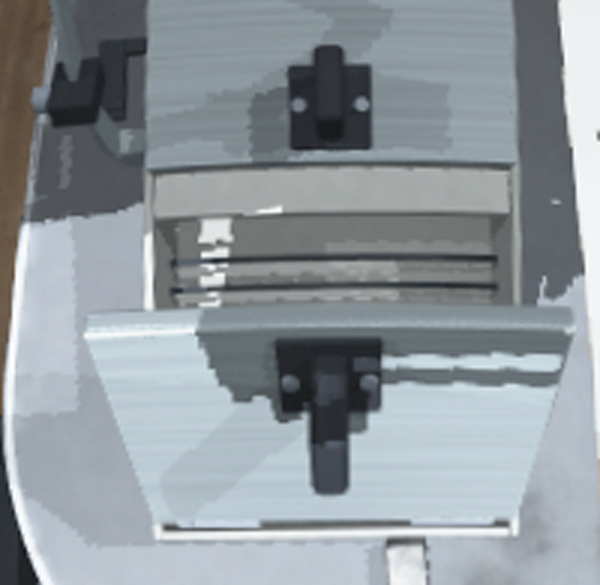

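The wrist view agrees with the model. Crop pixels: box corners (155,538) and (520,535), cover lug end (330,468), flap lug top (328,80), flap edge corners (147,163) and (516,160), clamp (50–100, 60–125). I'll refit with these.

```bash
cat > fit2.py <<'E'
from h import *
d,s=pickle.load(open("w1.pkl","rb"))
p0=np.load("p.npy")
C=np.array([[155,538],[520,535],[90,335],[570,330],[330,468],[328,80],[147,163],[516,160]])/3+[205,0]
def res(q):
    p=np.r_[q[:2],0,q[2:4]];a=p[4];e=q[4]
    m=W(p,[[-.08,-.15,.07],[.08,-.15,.07],cov(-.078,e,.005,a),cov(.078,e,.005,a),cov(0,.105,.044,a),flp(0,.105,.044,0),flp(-.078,e,.005,0),flp(.078,e,.005,0)])
    return (wcam(d,s,m)-C).ravel()
r=least_squares(res,[*p0[:2],*p0[3:5],.128]);q=r.x
p=np.r_[q[:2],0,q[2:4]];np.save("p.npy",p);print(q.round(4),res(q).reshape(-1,2).round(1).tolist())
def goal(L,g): # TCP and rot for lean L about box x at grasp g
    B=R.from_euler('z',p[3]).as_matrix();R0=np.c_[B[:,1],B[:,0],[0,0,-1]]
    M=R.from_rotvec(L*B[:,0]).as_matrix()@R0
    return g+.019*M[:,2],M
a=p[4];by=W(p,[0,1,0])[0]-p[:3]
L=np.radians(30)
g=W(p,cov(0,.105,.03,a))[0]
for b in(.11,0):
    t,M=goal(L,g);t=t-b*M[:,2];dR=R.from_matrix(M)*R.from_rotvec(s["tool_rot"]).inv()
    print("standoff",b,t.round(4),"shares",((t-s["eef_pos"])/.25).round(3),(np.degrees(dR.as_rotvec())/60).round(3))
# closing arc
N=10;Ls=np.radians(np.linspace(30,-20,N+1));As=np.linspace(a,0,N+1);pt=None
for A,l in zip(As,Ls):
    t,M=goal(l,W(p,cov(0,.105,.03,A))[0])
    if pt is not None:print(round(A,2),t.round(4),((t-pt)/.25).round(3),(np.degrees((R.from_matrix(M)*R.from_matrix(pM).inv()).as_rotvec())/60).round(3))
    pt,pM=t,M
for k in np.arange(.4,.86,.05):print(round(k,2),((wcam(d,s,W(p,flp(-.094,.104,0,k)))-[205,0])*3).round())
E
python3 fit2.py
```

```text
[0.4826 0.3638 0.134  0.8777 0.1262] [[-0.6, 0.8], [-0.3, 0.6], [-1.4, 0.3], [1.5, -0.2], [0.1, -0.5], [0.4, 0.1], [-0.5, -0.0], [0.7, -0.8]]
standoff 0.11 [0.5015 0.2236 0.2487] shares [-0.02   0.016 -0.18 ] [0.496 0.064 0.01 ]
standoff 0 [0.4941 0.2781 0.1535] shares [-0.049  0.234 -0.561] [0.496 0.064 0.01 ]
0.79 [0.4932 0.2852 0.1485] [-0.004  0.028 -0.02 ] [-0.083 -0.011  0.   ]
0.7 [0.4923 0.2918 0.1429] [-0.004  0.026 -0.022] [-0.083 -0.011 -0.   ]
0.61 [0.4915 0.2978 0.1367] [-0.003  0.024 -0.025] [-0.083 -0.011  0.   ]
0.53 [0.4907 0.3034 0.13  ] [-0.003  0.022 -0.027] [-0.083 -0.011  0.   ]
0.44 [0.4901 0.3083 0.1228] [-0.003  0.02  -0.029] [-0.083 -0.011 -0.   ]
0.35 [0.4895 0.3126 0.1153] [-0.002  0.017 -0.03 ] [-0.083 -0.011  0.   ]
0.26 [0.489  0.3162 0.1074] [-0.002  0.014 -0.032] [-0.083 -0.011  0.   ]
0.18 [0.4886 0.3191 0.0992] [-0.002  0.012 -0.033] [-0.083 -0.011  0.   ]
0.09 [0.4883 0.3213 0.0907] [-0.001  0.009 -0.034] [-0.083 -0.011 -0.   ]
0.0 [0.4881 0.3227 0.0821] [-0.001  0.006 -0.034] [-0.083 -0.011 -0.   ]
0.4 [[88. 76.]]
0.45 [[85. 68.]]
0.5 [[82. 59.]]
0.55 [[79. 49.]]
0.6 [[76. 39.]]
0.65 [[73. 28.]]
0.7 [[70. 17.]]
0.75 [[68.  5.]]
0.8 [[65. -7.]]
0.85 [[ 63. -20.]]
```

Emit:
apply_moves:
  commands:
    - [[-0.005,0.004,-0.03,0.124,0.016,0.003,-1],[-0.005,0.004,-0.03,0.124,0.016,0.002,-1],[-0.005,0.004,-0.04,0.124,0.016,0.003,-1],[-0.005,0.004,-0.08,0.124,0.016,0.002,-1],[-0.007,0.05,-0.09,0,0,0,-1],[0,0,0,0,0,0,-1]]

```text
t: 2.7
eef_pos: [0.498, 0.2374, 0.2251]
tool_rot: [-1.779, -2.039, -0.474]
wrist_force: [-0.0, -0.3, 0.4]
opening: 1.0
finger_force: 0.0
```

Emit:
apply_moves:
  commands:
    - [[-0.005,0.05,-0.088,0,0,0,-1],[-0.005,0.05,-0.088,0,0,0,-1],[-0.004,0.051,-0.09,0,0,0,-1],[0,0,0,0,0,0,-1],[0,0,0,0,0,0,1],[0,0,0,0,0,0,1],[0,0,0,0,0,0,1],[0,0,0,0,0,0,1],[0,0,0,0,0,0,1],[0,0,0,0,0,0,1]]

```text
t: 3.95
eef_pos: [0.4961, 0.2741, 0.1599]
tool_rot: [-1.782, -2.039, -0.478]
wrist_force: [0.1, -0.4, -0.2]
opening: 0.376
finger_force: 0.0
```

Emit:
apply_moves:
  commands:
    - [[0,0,0,0,0,0,1],[0,0,0,0,0,0,1],[0,0,0,0,0,0,1],[0,0,0,0,0,0,1],[0,0,0,0,0,0,1]]

```text
t: 4.58
eef_pos: [0.4946, 0.2743, 0.1597]
tool_rot: [-1.779, -2.038, -0.475]
wrist_force: [-9.7, -0.6, 5.4]
opening: 0.131
finger_force: 30.0
```

```bash
cat > arc.py <<'E'
from h import *
import sys
from bench import state
# arc.py side(c/f) angles... : rigid rotation of the tool about the hinge by cumulative lid-angle steps
s=state();p=np.load("p.npy");sd=sys.argv[1];tot=float(sys.argv[2]);n=int(sys.argv[3])
h=W(p,[0,-.14 if sd=='c' else .14,.07])[0];bx=R.from_euler('z',p[3]).as_matrix()[:,0]
sg=1 if sd=='c' else -1
v=s["eef_pos"]-h;tz=R.from_rotvec(s["tool_rot"]).apply([0,0,1]);g=v-.019*tz
by=np.cross([0,0,1],bx);print("grasp rel hinge y,z:",(g@by).round(4),g[2].round(4),"r",np.hypot(g@by,g[2]).round(4),"(nominal .1092)","ang",(np.arctan2(g[2],abs(g@by))).round(3))
Q=R.from_rotvec(bx*sg*tot/n);w=v
for i in range(n):
    w2=Q.apply(w);print(((w2-w)/.25).round(4).tolist(),(np.degrees(Q.as_rotvec())/60).round(4).tolist());w=w2
E
python3 arc.py c -0.84 14
```

```text
grasp rel hinge y,z: 0.0402 0.1061 r 0.1135 (nominal .1092) ang 1.209
[-0.0028, 0.021, -0.0126] [-0.0568, -0.0077, -0.0]
[-0.0027, 0.0202, -0.0138] [-0.0568, -0.0077, -0.0]
[-0.0026, 0.0193, -0.015] [-0.0568, -0.0077, -0.0]
[-0.0025, 0.0184, -0.0161] [-0.0568, -0.0077, -0.0]
[-0.0023, 0.0174, -0.0172] [-0.0568, -0.0077, -0.0]
[-0.0022, 0.0163, -0.0182] [-0.0568, -0.0077, -0.0]
[-0.0021, 0.0152, -0.0192] [-0.0568, -0.0077, -0.0]
[-0.0019, 0.0141, -0.0201] [-0.0568, -0.0077, -0.0]
[-0.0017, 0.0128, -0.0209] [-0.0568, -0.0077, -0.0]
[-0.0016, 0.0116, -0.0216] [-0.0568, -0.0077, -0.0]
[-0.0014, 0.0103, -0.0223] [-0.0568, -0.0077, -0.0]
[-0.0012, 0.0089, -0.0229] [-0.0568, -0.0077, -0.0]
[-0.001, 0.0076, -0.0234] [-0.0568, -0.0077, -0.0]
[-0.0008, 0.0061, -0.0238] [-0.0568, -0.0077, -0.0]
```

Emit:
apply_moves:
  commands:
    - [[-0.006,0.021,-0.0126,-0.0568,-0.0077,0,1],[-0.0027,0.0202,-0.0138,-0.0568,-0.0077,0,1],[-0.0026,0.0193,-0.015,-0.0568,-0.0077,0,1],[-0.0025,0.0184,-0.0161,-0.0568,-0.0077,0,1],[-0.0023,0.0174,-0.0172,-0.0568,-0.0077,0,1],[-0.0022,0.0163,-0.0182,-0.0568,-0.0077,0,1],[-0.0021,0.0152,-0.0192,-0.0568,-0.0077,0,1],[0,0,0,0,0,0,1]]

```text
t: 5.58
eef_pos: [0.4902, 0.3064, 0.1313]
tool_rot: [-2.013, -2.307, -0.103]
wrist_force: [-2.9, -1.1, -0.3]
opening: 0.129
finger_force: 30.0
```

```bash
python3 arc.py c -0.42 8;python3 -c "
from bench import *
s=state();print(s['wrist_force'],s['moment'],s['tool_rot'])"
```

```text
grasp rel hinge y,z: 0.0801 0.0802 r 0.1133 (nominal .1092) ang 0.786
[-0.0017, 0.0123, -0.0176] [-0.0497, -0.0067, -0.0]
[-0.0015, 0.0114, -0.0182] [-0.0497, -0.0067, -0.0]
[-0.0014, 0.0104, -0.0188] [-0.0497, -0.0067, -0.0]
[-0.0013, 0.0094, -0.0193] [-0.0497, -0.0067, -0.0]
[-0.0011, 0.0084, -0.0198] [-0.0497, -0.0067, -0.0]
[-0.001, 0.0074, -0.0202] [-0.0497, -0.0067, -0.0]
[-0.0008, 0.0063, -0.0205] [-0.0497, -0.0067, -0.0]
[-0.0007, 0.0052, -0.0208] [-0.0497, -0.0067, -0.0]
[-2.87405937 -1.0933389  -0.31315381] [-0.9137439   0.63715389 -0.22049503] [-2.01277159 -2.30710173 -0.1026855 ]
```

Emit:
apply_moves:
  commands:
    - [[-0.0017,0.0123,-0.0176,-0.0497,-0.0067,0,1],[-0.0015,0.0114,-0.0182,-0.0497,-0.0067,0,1],[-0.0014,0.0104,-0.0188,-0.0497,-0.0067,0,1],[-0.0013,0.0094,-0.0193,-0.0497,-0.0067,0,1],[-0.0011,0.0084,-0.0198,-0.0497,-0.0067,0,1],[-0.001,0.0074,-0.0202,-0.0497,-0.0067,0,1],[-0.0004,0.0032,-0.0102,-0.0248,-0.0033,0,1],[-0.0004,0.0031,-0.0103,-0.0248,-0.0033,0,1],[0,0,0,0,0,0,1]]

```text
t: 6.7
eef_pos: [0.488, 0.3226, 0.0979]
tool_rot: [1.931, 2.21, -0.257]
wrist_force: [-6.1, 2.9, 0.6]
opening: 0.13
finger_force: 30.0
```

```bash
python3 arc.py c -0.1 10
```

```text
grasp rel hinge y,z: 0.1033 0.0462 r 0.1132 (nominal .1092) ang 0.421
[-0.0001, 0.0011, -0.0039] [-0.0095, -0.0013, -0.0]
[-0.0001, 0.001, -0.004] [-0.0095, -0.0013, -0.0]
[-0.0001, 0.001, -0.004] [-0.0095, -0.0013, -0.0]
[-0.0001, 0.001, -0.004] [-0.0095, -0.0013, -0.0]
[-0.0001, 0.0009, -0.004] [-0.0095, -0.0013, -0.0]
[-0.0001, 0.0009, -0.004] [-0.0095, -0.0013, -0.0]
[-0.0001, 0.0008, -0.004] [-0.0095, -0.0013, -0.0]
[-0.0001, 0.0008, -0.004] [-0.0095, -0.0013, -0.0]
[-0.0001, 0.0008, -0.004] [-0.0095, -0.0013, -0.0]
[-0.0001, 0.0007, -0.004] [-0.0095, -0.0013, -0.0]
```

Emit:
apply_moves:
  commands:
    - [[-0.0001,0.001,-0.004,-0.0095,-0.0013,0,1],[-0.0001,0.001,-0.004,-0.0095,-0.0013,0,1],[-0.0001,0.001,-0.004,-0.0095,-0.0013,0,1],[-0.0001,0.001,-0.004,-0.0095,-0.0013,0,1],[-0.0001,0.001,-0.004,-0.0095,-0.0013,0,1],[0,0,0,0,0,0,1]]

```text
t: 7.45
eef_pos: [0.4879, 0.3238, 0.0931]
tool_rot: [1.904, 2.178, -0.302]
wrist_force: [-8.1, 4.8, 1.0]
opening: 0.13
finger_force: 30.0
```

Emit:
apply_moves:
  commands:
    - [[-0.0001,0.001,-0.004,-0.0095,-0.0013,0,1],[-0.0001,0.001,-0.004,-0.0095,-0.0013,0,1],[0,0,0,0,0,0,1]]

```text
t: 7.82
eef_pos: [0.4878, 0.3242, 0.091]
tool_rot: [1.892, 2.165, -0.32]
wrist_force: [-7.2, 3.4, 0.5]
opening: 0.132
finger_force: 30.0
```

Emit:
apply_moves:
  commands:
    - [[-0.0001,0.0008,-0.004,-0.0095,-0.0013,0,1],[-0.0001,0.0008,-0.004,-0.0095,-0.0013,0,1],[0,0,0,0,0,0,1]]

```text
t: 8.2
eef_pos: [0.4877, 0.3246, 0.089]
tool_rot: [1.881, 2.152, -0.338]
wrist_force: [-7.3, 3.7, -0.0]
opening: 0.129
finger_force: 30.0
```

Emit:
apply_moves:
  commands:
    - [[-0.0001,0.0007,-0.004,-0.0095,-0.0013,0,1],[0,0,0,0,0,0,1]]

```text
t: 8.45
eef_pos: [0.4877, 0.3248, 0.088]
tool_rot: [1.876, 2.146, -0.346]
wrist_force: [-7.2, 3.4, 0.1]
opening: 0.129
finger_force: 30.0
```

Emit:
apply_moves:
  commands:
    - [[-0.0001,0.0007,-0.004,-0.0095,-0.0013,0,1],[0,0,0,0,0,0,1]]

```text
t: 8.7
eef_pos: [0.4877, 0.3249, 0.0872]
tool_rot: [1.87, 2.139, -0.355]
wrist_force: [-7.7, 1.6, 3.6]
opening: 0.127
finger_force: 30.0
```

Emit:
apply_moves:
  commands:
    - [[-0.0001,0.0006,-0.004,-0.0095,-0.0013,0,1],[0,0,0,0,0,0,1]]

```text
t: 8.95
eef_pos: [0.4878, 0.3248, 0.087]
tool_rot: [1.864, 2.132, -0.365]
wrist_force: [-11.9, -1.5, 15.7]
opening: 0.129
finger_force: 30.0
```

The cover is on its stop: z stopped at 0.087 m and the upward force rose to 16 N. Releasing and lifting straight up.

```bash
python3 - <<'E'
from h import *
from bench import state
s=state();p=np.load("p.npy");B=R.from_euler('z',p[3]).as_matrix()
tz=R.from_rotvec(s["tool_rot"]).apply([0,0,1]);ty=R.from_rotvec(s["tool_rot"]).apply([0,1,0])
g=(s["eef_pos"]-.019*tz-p[:3])@B
print("grasp in box",g.round(4),"tool y in box",(ty@B).round(3))
p[:3]+=B[:,0]*g[0];np.save("p.npy",p)
E
```

```text
grasp in box [-0.     -0.0322  0.1046] tool y in box [ 1.    -0.001 -0.002]
```

Emit:
apply_moves:
  commands:
    - [[0,0,0,0,0,0,0],[0,0,0,0,0,0,0],[0,0,0,0,0,0,0],[0,0,0,0,0,0,0]]

```text
t: 9.45
eef_pos: [0.4886, 0.3251, 0.0863]
tool_rot: [1.862, 2.131, -0.362]
wrist_force: [-0.2, -0.5, 0.4]
opening: 0.497
finger_force: 0.0
```

Emit:
apply_moves:
  commands:
    - [[0,0,0.06,0,0,0,0],[0,0,0.12,0,0,0,0],[0,0,0.15,0,0,0,0],[0,0,0.1,0.12,0.016,0,0],[0,0,0,0.15,0.02,0,0],[0,0,0,0.15,0.02,0,0],[0,0,0,0.15,0.02,0,0],[0,0,0,0.13,0.017,0,0],[0,0,0,0,0,0,0]]

```text
t: 10.58
eef_pos: [0.4887, 0.3239, 0.1943]
tool_rot: [-1.882, -2.149, -0.34]
wrist_force: [-0.3, 0.2, 0.7]
opening: 0.496
finger_force: 0.0
```

```bash
sed -i 's/,a),flp/,0),flp/' wl.py; cat > g2.py <<'E'
from h import *
from bench import state
s=state();p=np.load("p.npy");B=R.from_euler('z',p[3]).as_matrix();R0=np.c_[B[:,1],B[:,0],[0,0,-1]]
M=R.from_rotvec(np.radians(20)*B[:,0]).as_matrix()@R0
g=W(p,flp(0,.105,.036,0))[0]
for b in(.05,0):
    t=g+(.019-b)*M[:,2];dR=R.from_matrix(M)*R.from_rotvec(s["tool_rot"]).inv()
    print(b,t.round(4),((t-s["eef_pos"])/.25).round(4),(np.degrees(dR.as_rotvec())/60).round(4))
E
python3 g2.py; python3 wl.py w2
```

```text
0.05 [0.4793 0.388  0.1351] [-0.0378  0.2564 -0.2365] [-0.0059  0.0012  0.0019]
0 [0.477  0.4049 0.0881] [-0.0469  0.3242 -0.4245] [-0.0059  0.0012  0.0019]
[[243.0, 340.0], [396.0, 340.0], [319.0, 233.0], [319.0, 153.0], [216.0, 143.0], [229.0, 164.0]]
```

View pics/w2.png

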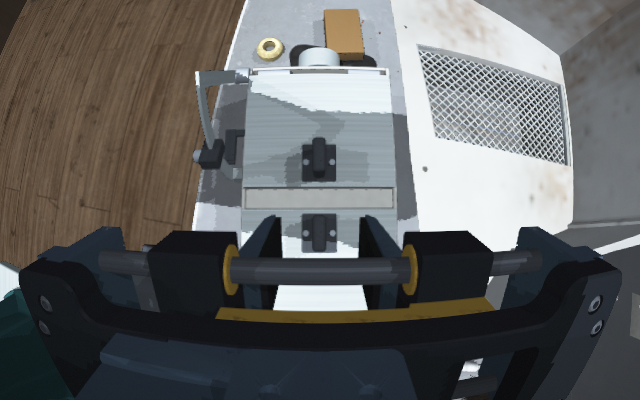

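The cover now lies shut, with its lug at (319,233) as predicted. The flap lug is at (319,150), the index clamp at about (212,154), and the pointer bar at (237,150).

Emit:
apply_moves:
  commands:
    - [[-0.0095,0.064,-0.04,0,0,0,0],[-0.0095,0.064,-0.06,0,0,0,0],[-0.0095,0.064,-0.07,-0.006,0.001,0.002,0],[-0.0095,0.064,-0.067,0,0,0,0],[0,0,0,0,0,0,0]]

```text
t: 11.25
eef_pos: [0.4777, 0.3901, 0.1324]
tool_rot: [-1.879, -2.156, -0.327]
wrist_force: [0.4, -0.2, -0.3]
opening: 0.499
finger_force: 0.0
```

```bash
python3 g2.py; python3 - <<'E'
from h import *
p=np.load("p.npy")
D=[pickle.load(open(f"{n}.pkl","rb")) for n in("scene0","side0","w1","w2")]
for k in np.arange(.3,.86,.05):
    m=W(p,[flp(-.094,.113,0,k)]);m2=W(p,[flp(-.094,.104,0,k)])
    f=lambda m:[((cam(D[0][0],m)-[230,165])*4).round()[0].tolist(),((cam(D[1][0],m)-[240,140])*4).round()[0].tolist(),((wcam(*D[2],m)-[205,0])*3).round()[0].tolist(),wcam(*D[3],m).round(1)[0].tolist()]
    print(round(k,2),f(m))
E
```

```text
0.05 [0.4793 0.388  0.1351] [ 0.0064 -0.0082  0.0107] [ 0.0015 -0.0021 -0.0036]
0 [0.477  0.4049 0.0881] [-0.0027  0.0596 -0.1772] [ 0.0015 -0.0021 -0.0036]
0.3 [[188.0, 217.0], [174.0, 211.0], [92.0, 109.0], [219.4, 160.7]]
0.35 [[185.0, 208.0], [172.0, 200.0], [88.0, 102.0], [217.8, 157.6]]
0.4 [[182.0, 198.0], [170.0, 189.0], [85.0, 93.0], [216.1, 154.0]]
0.45 [[179.0, 188.0], [169.0, 178.0], [81.0, 84.0], [214.5, 150.2]]
0.5 [[175.0, 177.0], [167.0, 168.0], [78.0, 74.0], [212.9, 146.0]]
0.55 [[171.0, 167.0], [164.0, 157.0], [74.0, 64.0], [211.3, 141.4]]
0.6 [[167.0, 156.0], [162.0, 146.0], [71.0, 53.0], [209.8, 136.5]]
0.65 [[162.0, 146.0], [160.0, 136.0], [68.0, 41.0], [208.3, 131.2]]
0.7 [[158.0, 135.0], [157.0, 125.0], [65.0, 28.0], [207.0, 125.7]]
0.75 [[153.0, 124.0], [154.0, 115.0], [62.0, 16.0], [205.7, 119.8]]
0.8 [[148.0, 114.0], [151.0, 105.0], [59.0, 2.0], [204.5, 113.7]]
0.85 [[142.0, 103.0], [148.0, 96.0], [57.0, -12.0], [203.4, 107.4]]
```

Emit:
apply_moves:
  commands:
    - [[-0.001,0.02,-0.059,0,0,0,0],[-0.001,0.02,-0.059,0,0,0,0],[-0.001,0.02,-0.059,0,0,0,0],[0,0,0,0,0,0,0],[0,0,0,0,0,0,1],[0,0,0,0,0,0,1],[0,0,0,0,0,0,1],[0,0,0,0,0,0,1],[0,0,0,0,0,0,1],[0,0,0,0,0,0,1]]

```text
t: 12.5
eef_pos: [0.477, 0.4039, 0.0903]
tool_rot: [-1.879, -2.154, -0.329]
wrist_force: [-8.2, -2.6, 7.2]
opening: 0.129
finger_force: 30.0
```

```bash
python3 arc.py f 0.43 10
```

```text
grasp rel hinge y,z: -0.106 0.0382 r 0.1127 (nominal .1092) ang 0.346
[-0.0005, 0.0038, 0.017] [-0.0407, -0.0055, -0.0]
[-0.0006, 0.0046, 0.0169] [-0.0407, -0.0055, -0.0]
[-0.0007, 0.0053, 0.0166] [-0.0407, -0.0055, -0.0]
[-0.0008, 0.006, 0.0164] [-0.0407, -0.0055, -0.0]
[-0.0009, 0.0067, 0.0161] [-0.0407, -0.0055, -0.0]
[-0.001, 0.0073, 0.0158] [-0.0407, -0.0055, -0.0]
[-0.0011, 0.008, 0.0155] [-0.0407, -0.0055, -0.0]
[-0.0012, 0.0087, 0.0151] [-0.0407, -0.0055, -0.0]
[-0.0013, 0.0093, 0.0147] [-0.0407, -0.0055, -0.0]
[-0.0013, 0.0099, 0.0143] [-0.0407, -0.0055, -0.0]
```

```bash
python3 -c "
from bench import *
import pickle;pickle.dump(state(),open('shut.pkl','wb'))"
```

Emit:
apply_moves:
  commands:
    - [[-0.0025,0.0038,0.017,-0.0407,-0.0055,0,1],[-0.0016,0.0046,0.0169,-0.0407,-0.0055,0,1],[-0.0007,0.0053,0.0166,-0.0407,-0.0055,0,1],[-0.0008,0.006,0.0164,-0.0407,-0.0055,0,1],[-0.0009,0.0067,0.0161,-0.0407,-0.0055,0,1],[-0.001,0.0073,0.0158,-0.0407,-0.0055,0,1],[-0.0011,0.008,0.0155,-0.0407,-0.0055,0,1],[-0.0012,0.0087,0.0151,-0.0407,-0.0055,0,1],[-0.0013,0.0093,0.0147,-0.0407,-0.0055,0,1],[-0.0013,0.0099,0.0143,-0.0407,-0.0055,0,1],[0,0,0,0,0,0,1],[0,0,0,0,0,0,1]]

```text
t: 14.0
eef_pos: [0.4747, 0.421, 0.1296]
tool_rot: [2.025, 2.321, -0.085]
wrist_force: [-2.3, -3.9, -0.5]
opening: 0.132
finger_force: 30.0
```

```bash
python3 arc.py f 0.01 1; python3 wl.py w3; python3 - <<'E'
from bench import *
import cv2,pickle,numpy as np
I=[]
for n,(x,y) in (("scene",(240,160)),("side",(240,135))):
    s=state();d=snapshot(n);pickle.dump((d,s),open(n+"1.pkl","wb"))
    I.append(cv2.resize(d["color"][y:y+75,x:x+100,::-1],None,fx=4,fy=4,interpolation=cv2.INTER_CUBIC))
w=cv2.imread("pics/w3.png")[0:300,160:560]  
w=cv2.resize(w,None,fx=1,fy=1)
cv2.imwrite("pics/m1.png",np.vstack([np.hstack(I),np.hstack([w,cv2.imread("pics/w3.png")[100:400,0:400]])]))
E
```

```text
grasp rel hinge y,z: -0.0807 0.0785 r 0.1126 (nominal .1092) ang 0.772
[-0.0003, 0.0024, 0.0033] [-0.0095, -0.0013, -0.0]
[[250.0, 377.0], [390.0, 377.0], [320.0, 337.0], [321.0, 263.0], [186.0, 246.0], [208.0, 232.0]]
```

View pics/m1.png

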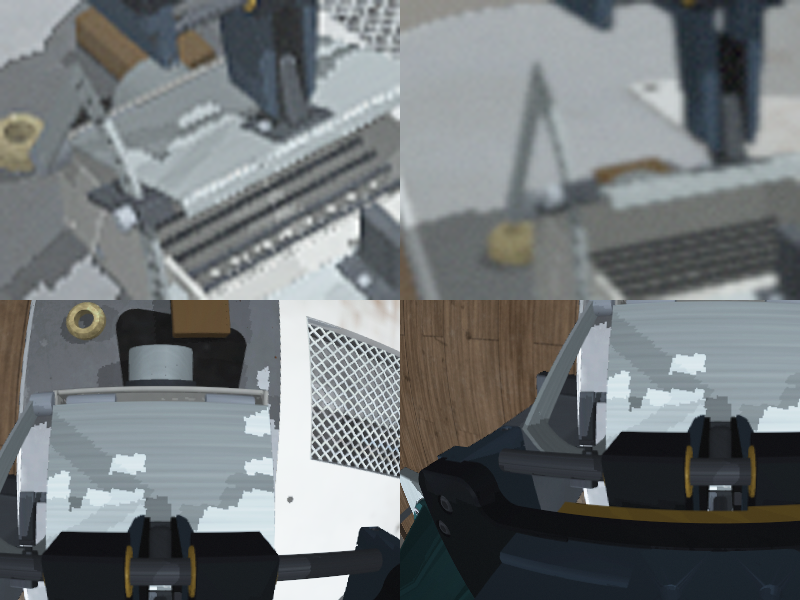

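The tool-derived flap angle is about 0.426. In the scene tile the pointer and clamp nearly meet around (130–185, 190–215). For precision I'll enlarge the clamp in four pictures.

```bash
python3 - <<'E'
from h import *
import cv2
p=np.load("p.npy");T=[]
for n,(x,y) in (("w2",(190,130)),("w1",(205,10)),("scene1",(260,198)),("side1",(262,172))):
    d,s=pickle.load(open(n+".pkl","rb"));w,hh=(50,37)
    if n[0]=='s':w,hh=40,30
    z=400/w
    c=cv2.resize(d["color"][y:y+hh,x:x+w,::-1],(400,300),interpolation=cv2.INTER_CUBIC)
    T.append(c)
    for k in(.35,.426,.5):
        for r in(.104,.122):
            for X in (-.107,-.081):
                m=W(p,[flp(X,r,0,k)]);u=(wcam(d,s,m) if n[0]=='w' else cam(d,m))[0]
                print(n,k,r,X,((u+.5-[x,y])*[z,300/hh]).round().tolist())
cv2.imwrite("pics/m2.png",np.vstack([np.hstack(T[:2]),np.hstack(T[2:])]))
E
```

```text
w2 0.35 0.104 -0.107 [137.0, 167.0]
w2 0.35 0.104 -0.081 [343.0, 159.0]
w2 0.35 0.122 -0.107 [110.0, 297.0]
w2 0.35 0.122 -0.081 [321.0, 291.0]
w2 0.426 0.104 -0.107 [118.0, 126.0]
w2 0.426 0.104 -0.081 [327.0, 117.0]
w2 0.426 0.122 -0.107 [85.0, 251.0]
w2 0.426 0.122 -0.081 [301.0, 244.0]
w2 0.5 0.104 -0.107 [99.0, 81.0]
w2 0.5 0.104 -0.081 [313.0, 71.0]
w2 0.5 0.122 -0.107 [61.0, 198.0]
w2 0.5 0.122 -0.081 [281.0, 190.0]
w1 0.35 0.104 -0.107 [162.0, 160.0]
w1 0.35 0.104 -0.081 [330.0, 141.0]
w1 0.35 0.122 -0.107 [148.0, 256.0]
w1 0.35 0.122 -0.081 [319.0, 238.0]
w1 0.426 0.104 -0.107 [148.0, 128.0]
w1 0.426 0.104 -0.081 [319.0, 108.0]
w1 0.426 0.122 -0.107 [131.0, 219.0]
w1 0.426 0.122 -0.081 [305.0, 200.0]
w1 0.5 0.104 -0.107 [135.0, 93.0]
w1 0.5 0.104 -0.081 [309.0, 72.0]
w1 0.5 0.122 -0.107 [114.0, 178.0]
w1 0.5 0.122 -0.081 [292.0, 158.0]
scene1 0.35 0.104 -0.107 [88.0, 209.0]
scene1 0.35 0.104 -0.081 [200.0, 150.0]
scene1 0.35 0.122 -0.107 [134.0, 240.0]
scene1 0.35 0.122 -0.081 [247.0, 180.0]
scene1 0.426 0.104 -0.107 [77.0, 174.0]
scene1 0.426 0.104 -0.081 [189.0, 115.0]
scene1 0.426 0.122 -0.107 [121.0, 199.0]
scene1 0.426 0.122 -0.081 [234.0, 139.0]
scene1 0.5 0.104 -0.107 [64.0, 139.0]
scene1 0.5 0.104 -0.081 [177.0, 81.0]
scene1 0.5 0.122 -0.107 [106.0, 157.0]
scene1 0.5 0.122 -0.081 [220.0, 98.0]
side1 0.35 0.104 -0.107 [142.0, 193.0]
side1 0.35 0.104 -0.081 [260.0, 172.0]
side1 0.35 0.122 -0.107 [169.0, 199.0]
side1 0.35 0.122 -0.081 [289.0, 177.0]
side1 0.426 0.104 -0.107 [136.0, 156.0]
side1 0.426 0.104 -0.081 [254.0, 134.0]
side1 0.426 0.122 -0.107 [162.0, 154.0]
side1 0.426 0.122 -0.081 [282.0, 133.0]
side1 0.5 0.104 -0.107 [129.0, 119.0]
side1 0.5 0.104 -0.081 [247.0, 98.0]
side1 0.5 0.122 -0.107 [154.0, 110.0]
side1 0.5 0.122 -0.081 [274.0, 89.0]
```

View pics/m2.png

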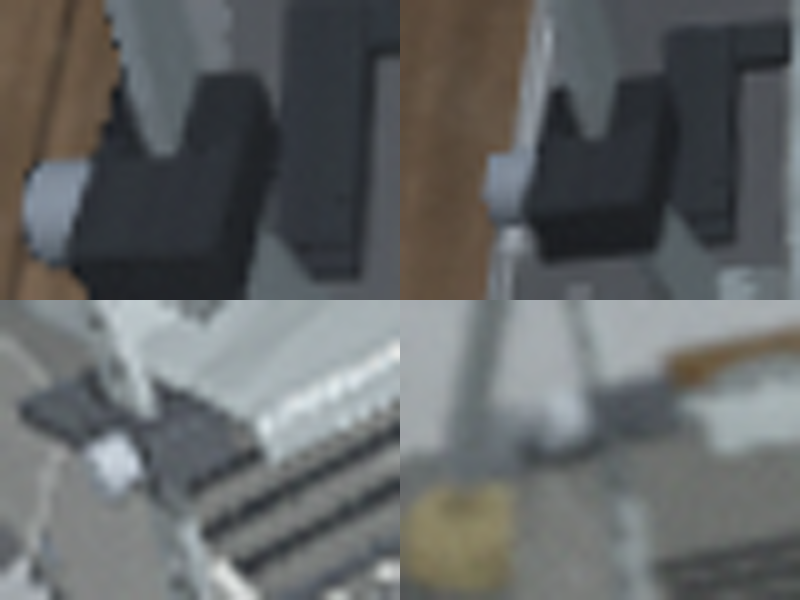

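```bash
python3 - <<'E'
from h import *
p=np.load("p.npy")
d2=pickle.load(open("w2.pkl","rb"));d1=pickle.load(open("w1.pkl","rb"))
def pt(q,i,j,t): # i: x left/right, j: inner/outer
    return W(p,[flp(q[1+i],[q[3],q[3]+.026][j],t,q[0])])
# (data, tile pix, i,j,t)
O=[(d2,(190,130),(250,75),1,0,.006),(d2,(190,130),(222,252),1,1,.006),(d2,(190,130),(75,252),0,1,.006),(d2,(190,130),(88,290),0,1,-.006),
   (d1,(205,10),(257,78),1,0,.006),(d1,(205,10),(247,207),1,1,.006),(d1,(205,10),(132,207),0,1,.006),(d1,(205,10),(147,260),0,1,-.006),(d1,(205,10),(250,250),1,1,-.006)]
def res(q,sel=O):
    return np.concatenate([(wcam(*d,pt(q,i,j,t))[0]-(np.array(u)/[8,300/37]+o-.5)) for d,o,u,i,j,t in sel])
for sel in(O,O[:4],O[4:]):
    r=least_squares(res,[.45,-.104,-.085,.104],args=(sel,));print(r.x.round(4),r.fun.reshape(-1,2).round(1).tolist())
r=least_squares(lambda q:res([*q,.104]),[.45,-.104,-.085]);print("rin fixed",r.x.round(4),r.fun.reshape(-1,2).round(1).tolist())
E
```

```text
[ 0.3775 -0.1085 -0.091   0.0957] [[0.7, -2.0], [-0.7, -0.9], [-0.3, -0.3], [2.1, 2.2], [0.1, -1.0], [-1.2, -0.2], [-1.4, 1.5], [-0.5, 0.7], [0.9, 0.4]]
[ 0.1602 -0.1209 -0.0995  0.0819] [[-0.3, -1.7], [0.2, 0.2], [-1.2, 0.9], [1.3, 0.5]]
[ 0.3952 -0.1064 -0.0903  0.097 ] [[0.2, -1.2], [-1.2, -0.5], [-0.4, 1.0], [0.5, 0.4], [0.9, 0.2]]
rin fixed [ 0.4598 -0.1037 -0.0873] [[0.8, -1.5], [-1.5, -1.0], [-0.8, -0.4], [1.7, 3.4], [0.8, -1.2], [-1.0, -0.9], [-0.8, 0.7], [0.1, 0.8], [1.0, 0.5]]
```

```bash
python3 - <<'E'
from h import *
p=np.load("p.npy");print(p.round(4))
sc=pickle.load(open("scene0.pkl","rb"))[0];si=pickle.load(open("side0.pkl","rb"))[0]
a=p[4];e=.1262
m=W(p,[[-.08,-.15,.07],[-.08,-.15,0],[.08,-.15,.07],[.08,-.15,0],cov(-.078,e,.005,a),cov(.078,e,.005,a),[-.078,.14-e,.075],[0,.035,.114]])
A=np.array([[445,492],[440,572],[697,330],[688,408],[335,228],[600,83],[248,272],[343,120]])/4+[230,165]
B=np.array([[358,440],[357,565],[652,368],[642,486],[283,155],[575,107],[232,277]])/4+[240,140]
print((cam(sc,m)-A).round(1).tolist());print((cam(si,m[:7])-B).round(1).tolist())
for n in("scene","side"):
    g0=pickle.load(open(n+"0.pkl","rb"))[0]["color"].astype(int).sum(2)//3;g1=pickle.load(open(n+"1.pkl","rb"))[0]["color"].astype(int).sum(2)//3
    x,y=(260,198) if n=="scene" else (276,174)
    for g in(g0,g1):
        print(n,x,y)
        for r in g[y:y+22,x:x+28 if n=="scene" else x+24]:print(' '.join(f"{v:3d}" for v in r))
E
```

```text
[0.4826 0.3638 0.     0.134  0.8777]
[[-0.4, 1.0], [-0.8, 1.5], [0.6, -0.5], [-2.2, 1.3], [-1.0, 0.2], [-0.7, -0.6], [-2.4, -2.2], [-1.0, -0.8]]
[[-1.1, 1.1], [-1.8, 2.0], [1.3, -0.6], [-0.2, 0.3], [-1.3, 0.5], [-1.4, -0.4], [-3.9, -2.0]]
scene 260 198
124 150 205 197 194 197 198 163 123 147 191 198 198 198 197 196 196 196 197 196 197 200 198 200 201 199 201 202
117 142 187 201 196 198 198 172 117 115 159 199 199 200 200 200 201 201 201 199 200 204 205 206 207 208 207 207
112 139 141 191 207 203 203 198 135  95 133 192 200 209 207 208 206 206 204 205 204 206 206 206 206 206 205 203
132 148 129 148 200 210 210 208 181 121 134 171 198 206 206 205 205 205 204 205 206 206 206 205 206 204 205 205
139 148 117 130 149 197 210 210 202 137 126 161 198 202 206 203 202 205 206 205 206 205 205 203 205 206 208 206
142 173 164 116 133 158 212 209 208 182 115 134 187 199 202 204 207 206 206 205 205 204 206 206 205 208 206 203
137 150 193 120 119 153 202 212 212 205 134 100 144 199 203 210 208 207 206 204 206 205 206 207 206 203 204 204
143 136 134 137 122 117 157 211 208 204 159  94 125 192 198 196
[... 7644 characters left out ...]
 110 111 112 111 114 107 110
106 109 106 104 108 104 101  97 106 108 111 109 112 113 111 108 109 110 111 109 111 108 111 112
116 121 117 110 112 110 101  96 102 108 110 109 112 110 109 110 110 110 112 113 112 110 112 109
114 121 121 114 111 109 109 110 114 117 111 111 111 109 110 108 110 110 111 110 112 111 110 108
119 121 124 120 115 113 112 118 133 131 124 110 113 108 111 108 110 110 110 109 109 110 111 110
116 120 120 122 120 117 115 118 137 142 127 116 110 110 111 108 111 110 108 112 110 110 112 112
117 120 120 121 123 122 115 114 130 142 129 114 108 110 109 108 110 112 109 112 109 111 110 109
119 118 119 119 123 120 118 110 122 138 130 116 110 108 108 108 110 109 107 108 106 106 102  97
```

```bash
python3 - <<'E'
from h import *
p=np.load("p.npy")
sc=pickle.load(open("scene0.pkl","rb"))[0];si=pickle.load(open("side0.pkl","rb"))[0]
for y in(.085,.092,.10):
    m=W(p,[-.094,y,.18]);print(y,cam(sc,m).round(1),"obs 259.1 175.8",cam(si,m).round(1),"obs 274.2 151")
for k in(.42,.46,.5):
    m=W(p,[flp(-.0865,.104,.006,k),flp(-.0865,.130,.006,k),flp(-.0865,.130,-.006,k)]);c=W(p,[flp(-.0905,.117,.0,k)])
    print(k,(cam(sc,m)-[260,198]).round(1).tolist(),"obs 15.5 8.6/22.3 12.2/22.7 15.7; side c",(cam(si,c)-[276,174]).round(1),"obs ~8.5 8.5")
E
```

```text
0.085 [[259.  175.3]] obs 259.1 175.8 [[273.6 149.5]] obs 274.2 151
0.092 [[257.  173.3]] obs 259.1 175.8 [[272.5 148.4]] obs 274.2 151
0.1 [[254.8 171.1]] obs 259.1 175.8 [[271.2 147.2]] obs 274.2 151
0.42 [[15.3, 9.9], [21.8, 13.3], [23.6, 18.8]] obs 15.5 8.6/22.3 12.2/22.7 15.7; side c [[ 8.6 11.9]] obs ~8.5 8.5
0.46 [[14.6, 8.0], [21.0, 10.9], [22.9, 16.4]] obs 15.5 8.6/22.3 12.2/22.7 15.7; side c [[8.2 9.7]] obs ~8.5 8.5
0.5 [[13.9, 6.1], [20.1, 8.5], [22.1, 14.1]] obs 15.5 8.6/22.3 12.2/22.7 15.7; side c [[7.8 7.4]] obs ~8.5 8.5
```

```bash
python3 arc.py f 0.172 4
```

```text
grasp rel hinge y,z: -0.0807 0.0786 r 0.1126 (nominal .1092) ang 0.772
[-0.0014, 0.0105, 0.0139] [-0.0407, -0.0055, -0.0]
[-0.0015, 0.011, 0.0135] [-0.0407, -0.0055, -0.0]
[-0.0016, 0.0116, 0.013] [-0.0407, -0.0055, -0.0]
[-0.0016, 0.0121, 0.0124] [-0.0407, -0.0055, -0.0]
```

Emit:
apply_moves:
  commands:
    - [[-0.0014,0.0105,0.0139,-0.0407,-0.0055,0,1],[-0.0015,0.011,0.0135,-0.0407,-0.0055,0,1],[-0.0016,0.0116,0.013,-0.0407,-0.0055,0,1],[-0.0016,0.0121,0.0124,-0.0407,-0.0055,0,1],[0,0,0,0,0,0,1],[0,0,0,0,0,0,1]]

```text
t: 14.9
eef_pos: [0.4732, 0.4323, 0.1427]
tool_rot: [1.934, 2.216, -0.249]
wrist_force: [-2.2, -6.0, -1.9]
opening: 0.131
finger_force: 30.0
```

```bash
cat > prof.py <<'E'
from h import *
from bench import *
import sys
n2=sys.argv[1];p=np.load("p.npy")
for n in("scene","side"):
    s=state();pickle.dump((snapshot(n),s),open(n+n2+".pkl","wb"))
from scipy.ndimage import map_coordinates as mc
def prof(d,rs,xs,ks):
    g=d["color"].astype(float).mean(2)
    return [mc(g,(lambda u:[u[:,1],u[:,0]])(cam(d,W(p,[flp(x,r,0,k) for r in rs for x in xs]))),order=1).mean() for k in ks]
ks=np.arange(.2,.8,.02)
print("k    ",[int(round(k*100)) for k in ks])
for n in("scene","side"):
    D={i:pickle.load(open(n+i+".pkl","rb"))[0] for i in("0","1",n2)}
    print(n,"clamp0",np.round(prof(D["0"],np.linspace(.112,.126,4),[-.091,-.0885],ks)).astype(int).tolist())
    for i in D:print(n,"bar",i,np.round(prof(D[i],np.linspace(.078,.1,5),[-.095,-.0915],ks)).astype(int).tolist())
E
python3 arc.py f .01 1; python3 prof.py 2
```

```text
grasp rel hinge y,z: -0.0661 0.0911 r 0.1126 (nominal .1092) ang 0.943
[-0.0004, 0.0029, 0.0028] [-0.0095, -0.0013, -0.0]
k     [20, 22, 24, 26, 28, 30, 32, 34, 36, 38, 40, 42, 44, 46, 48, 50, 52, 54, 56, 58, 60, 62, 64, 66, 68, 70, 72, 74, 76, 78, 80]
scene clamp0 [170, 164, 158, 154, 153, 157, 172, 180, 172, 154, 128, 101, 97, 100, 102, 104, 104, 131, 182, 204, 204, 203, 204, 204, 200, 198, 199, 197, 200, 205, 207]
scene bar 0 [116, 122, 126, 133, 140, 150, 159, 161, 156, 147, 133, 126, 125, 133, 153, 172, 178, 178, 182, 185, 183, 186, 188, 185, 185, 185, 187, 185, 185, 186, 189]
scene bar 1 [135, 138, 139, 143, 147, 153, 155, 151, 144, 133, 116, 102, 92, 87, 89, 93, 96, 101, 105, 111, 116, 118, 121, 122, 130, 135, 137, 133, 129, 128, 131]
scene bar 2 [135, 138, 140, 144, 149, 156, 161, 161, 155, 145, 128, 114, 108, 103, 103, 102, 95, 90, 92, 95, 95, 91, 89, 88, 100, 114, 120, 127, 142, 153, 159]
side clamp0 [152, 170, 182, 185, 185, 184, 180, 176, 175, 174, 170, 150, 104, 84, 84, 87, 111, 149, 166, 169, 169, 170, 170, 169, 166, 167, 168, 171, 171, 171, 170]
side bar 0 [121, 121, 120, 121, 124, 131, 140, 144, 147, 147, 141, 122, 115, 126, 142, 155, 162, 166, 166, 163, 160, 160, 160, 161, 162, 162, 161, 160, 159, 159, 159]
side bar 1 [121, 120, 120, 119, 117, 114, 112, 108, 102, 91, 80, 86, 106, 127, 144, 153, 159, 162, 164, 164, 163, 163, 164, 165, 165, 166, 165, 165, 165, 165, 165]
side bar 2 [123, 123, 122, 120, 118, 117, 118, 115, 111, 107, 102, 101, 111, 129, 144, 156, 160, 150, 124, 98, 88, 89, 96, 104, 115, 129, 143, 154, 161, 164, 165]
```

```bash
cat > pr2.py <<'E'
from h import *
import sys
from scipy.ndimage import map_coordinates as mc
p=np.load("p.npy")
def prof(d,rs,xs,ks):
    g=d["color"].astype(float).mean(2)
    return [int(mc(g,(lambda u:[u[:,1],u[:,0]])(cam(d,W(p,[flp(x,r,0,k) for r in rs for x in xs]))),order=1).mean()) for k in ks]
a,b=float(sys.argv[2]),float(sys.argv[3]);ks=np.arange(a,b,.015);print([int(round(k*1000)) for k in ks])
for n in("side","scene"):
    d=pickle.load(open(n+sys.argv[1]+".pkl","rb"))[0]
    for r in(.075,.085,.095,.101):
        for x in(-.099,-.095,-.091,-.087):print(n,r,x,prof(d,[r],[x],ks))
E
python3 pr2.py 2 .5 .76
```

```text
[500, 515, 530, 545, 560, 575, 590, 605, 620, 635, 650, 665, 680, 695, 710, 725, 740, 755]
side 0.075 -0.099 [115, 113, 110, 97, 82, 75, 69, 76, 82, 92, 101, 109, 118, 129, 140, 146, 150, 149]
side 0.075 -0.095 [128, 131, 132, 130, 119, 103, 87, 73, 70, 75, 83, 93, 102, 112, 123, 134, 146, 156]
side 0.075 -0.091 [169, 177, 179, 179, 162, 142, 112, 86, 77, 73, 78, 84, 92, 100, 107, 116, 129, 142]
side 0.075 -0.087 [154, 159, 162, 157, 148, 129, 103, 91, 82, 86, 93, 97, 101, 104, 108, 111, 115, 124]
side 0.085 -0.099 [122, 122, 116, 106, 91, 78, 70, 75, 85, 95, 106, 118, 131, 144, 154, 162, 162, 161]
side 0.085 -0.095 [165, 172, 175, 161, 138, 104, 80, 73, 75, 82, 91, 101, 111, 124, 139, 153, 163, 168]
side 0.085 -0.091 [170, 174, 172, 158, 134, 103, 88, 78, 86, 93, 98, 103, 108, 113, 121, 134, 147, 158]
side 0.085 -0.087 [104, 106, 107, 105, 105, 105, 109, 113, 117, 116, 115, 115, 116, 119, 121, 126, 133, 140]
side 0.095 -0.099 [160, 163, 158, 133, 101, 76, 71, 77, 87, 99, 111, 125, 143, 157, 166, 168, 169, 167]
side 0.095 -0.095 [176, 180, 169, 148, 111, 88, 76, 85, 92, 100, 105, 112
[... 1612 characters left out ...]
83, 93, 92, 92, 93, 88, 79, 71, 67, 70, 94, 108, 112, 129, 148]
scene 0.095 -0.091 [134, 122, 109, 100, 113, 117, 117, 123, 126, 124, 119, 129, 127, 127, 133, 133, 135, 136]
scene 0.095 -0.087 [158, 151, 140, 141, 151, 161, 165, 166, 162, 151, 149, 156, 162, 165, 168, 169, 164, 157]
scene 0.101 -0.099 [103, 115, 109, 80, 75, 76, 83, 94, 97, 91, 87, 79, 75, 82, 99, 111, 112, 120]
scene 0.101 -0.095 [105, 120, 110, 99, 91, 93, 95, 95, 92, 84, 90, 88, 82, 98, 115, 126, 131, 149]
scene 0.101 -0.091 [129, 137, 139, 127, 114, 110, 131, 142, 141, 142, 132, 114, 124, 138, 141, 137, 141, 126]
scene 0.101 -0.087 [187, 182, 176, 184, 192, 180, 182, 192, 190, 178, 180, 187, 183, 189, 196, 189, 193, 197]
```

```bash
python3 arc.py f -0.132 4
```

```text
grasp rel hinge y,z: -0.0662 0.0911 r 0.1126 (nominal .1092) ang 0.942
[0.0013, -0.0094, -0.0095] [0.0312, 0.0042, 0.0]
[0.0012, -0.009, -0.0098] [0.0312, 0.0042, 0.0]
[0.0012, -0.0087, -0.0101] [0.0312, 0.0042, 0.0]
[0.0011, -0.0084, -0.0104] [0.0312, 0.0042, 0.0]
```

Emit:
apply_moves:
  commands:
    - [[0.0013,-0.0094,-0.0095,0.0312,0.0042,0,1],[0.0012,-0.009,-0.0098,0.0312,0.0042,0,1],[0.0012,-0.0087,-0.0101,0.0312,0.0042,0,1],[0.0011,-0.0084,-0.0104,0.0312,0.0042,0,1],[0,0,0,0,0,0,1],[0,0,0,0,0,0,1]]

```text
t: 15.75
eef_pos: [0.4743, 0.4235, 0.1329]
tool_rot: [2.004, 2.296, -0.125]
wrist_force: [-3.6, -5.9, -2.3]
opening: 0.131
finger_force: 30.0
```

```bash
python3 arc.py f .01 1; python3 prof.py 3|grep -E "bar 3|k |clamp"; python3 pr2.py 3 .34 .64 | grep -E "^\[|-0.099|-0.095"; python3 - <<'E'
from h import *
p=np.load("p.npy")
import importlib
sys_argv=None
from scipy.ndimage import map_coordinates as mc
ks=np.arange(.34,.64,.015)
for n in("side","scene"):
    d=pickle.load(open(n+"0.pkl","rb"))[0];g=d["color"].astype(float).mean(2)
    for r in(.108,.116,.124):
        for x in(-.1,-.0905,-.088):
            print(n,"clamp",r,x,[int(mc(g,cam(d,W(p,[flp(x,r,0,k)]))[:,::-1].T,order=1)[0]) for k in ks])
E
```

```text
grasp rel hinge y,z: -0.0774 0.0817 r 0.1126 (nominal .1092) ang 0.812
[-0.0003, 0.0025, 0.0032] [-0.0095, -0.0013, -0.0]
k     [20, 22, 24, 26, 28, 30, 32, 34, 36, 38, 40, 42, 44, 46, 48, 50, 52, 54, 56, 58, 60, 62, 64, 66, 68, 70, 72, 74, 76, 78, 80]
scene clamp0 [170, 164, 158, 154, 153, 157, 172, 180, 172, 154, 128, 101, 97, 100, 102, 104, 104, 131, 182, 204, 204, 203, 204, 204, 200, 198, 199, 197, 200, 205, 207]
scene bar 3 [135, 138, 139, 143, 147, 155, 157, 153, 144, 131, 114, 100, 92, 88, 91, 93, 91, 90, 90, 98, 110, 116, 119, 121, 135, 144, 140, 132, 128, 128, 129]
side clamp0 [152, 170, 182, 185, 185, 184, 180, 176, 175, 174, 170, 150, 104, 84, 84, 87, 111, 149, 166, 169, 169, 170, 170, 169, 166, 167, 168, 171, 171, 171, 170]
side bar 3 [123, 122, 121, 120, 117, 114, 112, 110, 109, 107, 102, 100, 110, 128, 143, 153, 158, 161, 164, 164, 163, 163, 163, 164, 165, 165, 164, 164, 164, 165, 165]
[340, 355, 370, 385, 400, 415, 430, 445, 460, 475, 490, 505, 520, 535, 550, 565, 580, 595, 610, 625]
side 0.075 -0.099 [108, 105, 103, 102, 99, 96, 90, 84, 86, 89, 97, 107, 119, 132, 145,
[... 3191 characters left out ...]
 0.116 -0.1 [120, 111, 92, 76, 87, 120, 165, 189, 179, 173, 162, 123, 80, 73, 135, 176, 191, 183, 182, 195]
scene clamp 0.116 -0.0905 [174, 158, 124, 95, 93, 95, 95, 98, 109, 105, 98, 97, 103, 111, 145, 184, 201, 202, 201, 203]
scene clamp 0.116 -0.088 [213, 197, 143, 100, 90, 95, 96, 96, 103, 103, 97, 93, 84, 137, 184, 204, 209, 205, 204, 205]
scene clamp 0.124 -0.1 [120, 119, 114, 102, 96, 85, 74, 86, 89, 73, 83, 93, 91, 96, 98, 115, 125, 127, 107, 104]
scene clamp 0.124 -0.0905 [198, 208, 213, 218, 173, 114, 90, 94, 96, 95, 103, 101, 95, 92, 112, 184, 207, 208, 206, 203]
scene clamp 0.124 -0.088 [209, 206, 208, 201, 166, 109, 91, 96, 95, 99, 105, 99, 97, 130, 183, 206, 209, 206, 205, 203]
```

```bash
python3 -c "
from bench import *
s=state();print(s['t'],s['eef_pos'],s['finger_force'])
print(sign_off())"
```

```text
15.85 [0.47438226 0.42351933 0.13293848] 29.998847544193268
the job is handed in; nothing more can be done
None
```

I lowered the cover until it pressed on its stop, then handed the job in with the flap held at about 0.466 rad. My image estimates of the index angle ran from about 0.45 to 0.48 rad, so the pointer match is good to roughly ±0.02 rad; the flap was briefly lifted to 0.60 rad on the way to gauge this.

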